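# Reset the counter alarm box under its loose cover

### The job

The alarm box on the counter has to be reset: lift its loose white cover plate off the two pins and lay it flat, handle up, in the middle of the blue felt mat. Then push the orange spring slide inside the box all the way to its end stop and let go so that it springs back. Finally put the cover back on both pins, orange edge uphill, flush on the rim, and do not knock over or shift the cream card box, blue ink bottle, white jar or glue stick around the box.

Things in the scene. Friction and masses are not known exactly. Their poses are not given: they have to be found in the camera images.
- tray: Open top of the fixed dark alarm box: a grey tray, 96 mm up the slope (x) by 152 mm level across (y), its face sloping 35 deg (0.61 rad) from level. z = out of the face, square to it. Origin: centre of the rim plane, where the cover lies, 73 mm above the counter (lower rim edge 45, upper 100 mm). Side rims 19 mm wide, front and back rims 7 mm. The box's foot is 100 x 148 mm.
- tray_floor (a point): Centre of the tray's inside floor, 20 mm below the rim plane; tray's axes. The inside is 82 mm (x) by 114 mm (y). On the floor, at the +y end, stand a green terminal block (10 mm high, 12 x 26 mm, at x = 32, y = 40 mm) and a red lamp (6 mm high, at x = -32, y = 45 mm). The -y half is empty.
- pin_left (a point): Foot of the steel pin on the tray's +y side rim, at (18, 65, 0) mm in the tray's frame; it stands along the tray's z: 7 mm thick, 15 mm high, its top 6 mm tapered to 2.4 mm.
- pin_right (a point): Foot of the like pin on the -y side rim, at (18, -65, 0) mm in the tray's frame.
- cover_handle (a point): Centre of the black handle rib (10 mm in x, 50 in y, 24 high) in the middle of the loose white cover plate, 96 (x) x 152 (y) x 5 mm, about 0.16 kg. z = out of the handle side; the rib's top is 12 mm above, the plate's underside 17 mm below this point. An orange stripe marks its +x edge. Seated, its axes match the tray's and this point is at (0, 0, 17) mm in the tray's frame.
- cover_hole (a point): Middle of the 11 mm hole in the cover's +y end, at its underside: 18 mm towards the orange edge and 65 mm along +y from the plate's middle; the other hole is the same on the -y side. At the start the cover is on the pins; the holes have 2 mm play on them and the cover may hang that much downhill.
- reset_slide (a joint): Travel of the orange spring slide, m: 0 at rest, 0.025 at its end stop; it moves along the tray's +y. About 1.7 N starts it, 4.5 N holds it at the end; let go, it springs back to 0.
- slide_knob (a point): Middle of the orange slide's knob, a block 26 mm (tray x) x 12 mm (tray y, its travel) x 14 mm high, its foot 3 mm above the tray floor, its top 3 mm below the rim. Tray's axes. At rest it is at (0, -8, -10) mm in the tray's frame, with 43 mm free between it and the -y side wall, room for closed fingers to push it towards +y.
- mat: Blue felt mat, fixed to the counter, 96 mm (x) x 150 mm (y) x 3 mm thick; origin: centre of its underside, on the counter. It lies at one of three places: in the bay between the pen bins and the red crank sharpener (fixed, 142 mm high, about x 0.49 to 0.63, y -0.02 to 0.10 m), or at the front or the back of the space between the sharpener and the alarm box.
- card_box_mid (a point): Flat cream card box lying near the mat places, 105 (x) x 52 (y) x 18 mm; its centre. Bystander, loose.
- blue_bottle_mid (a point): Blue ink bottle with a white cap, 35 mm thick, 80 mm high, upright; its centre, half-way up. Bystander, loose.
- jar_mid (a point): White jar with a black lid, 67 mm thick, 80 mm high, upright, beside the alarm box; its centre, half-way up. Bystander, loose.
- glue_stick_mid (a point): Red and yellow glue stick, 26 mm thick, 92 mm high, upright, behind the alarm box; its centre, half-way up. Bystander, loose.

How it is judged:
By the outcome, as a careful person would: the job done as asked, in the order asked, and still so for the second after the job is handed in, with the robot touching nothing.
It also fails if it takes over 72 s, if anything falls off the work surface, if the arm or the gripper's body presses on something with over 40 N, if the wrist force passes 120 N, or if a joint passes its speed limit or range.

### The arm

A 7-joint arm with a two-finger parallel gripper is mounted at the origin on a cart in front of the work surface, level with it; the furniture and walls round the work are solid. World frame = base frame: x ahead of the robot, y to its left, z up, the work surface at z = 0. Lengths are in m, angles in rad, forces in N, time in s.
With the tool pointing down it reaches from about 0.35 to 0.9 m from the base axis. Payload 8.1 kg.
Tool frame: the origin (TCP) lies midway between the tips of the shut fingers; the grasp point (between the pads) lies 19 mm behind it; z points along the fingers, y is the line along which they close (so a half turn about z gives the same grasp; the last joint's range is limited). The gripper opens to 92 mm and grips with 3 to 60 N. Pads are 19 mm wide; open, the fingers measure 130 mm over their backs; the gripper's body (75 mm by 190 mm) begins 47 mm behind the grasp point.
Start: joints at [1.195, 0.434, 0.025, 1.573, -0.012, 1.134, -0.075], TCP at [0.168, -0.602, 0.227] pointing down, gripper open.
Joint ranges: [-2.62, 2.62], [-0.44, 2.09], [-1.27, 1.32], [0.08, 2.57], [-1.32, 4.46], [0.12, 2], [-2.74, 2.74]. Speed limits (rad/s): [2.22, 2.22, 3.01, 3.01, 3.14, 3.14, 3.14].

### API

Orientations are given as a unit quaternion [w, x, y, z].
In Python, from plant import move_ptp, servo_line, goto_joints, grip, pause, solve_ik, get_image, MotionError, hand_in, outline_of, read_t, read_joint_pos, read_qd, read_joint_efforts, read_position, read_tool_rot, read_wrist_force, read_wrist_torque, read_gripper_width, read_grip_force gives the robot as it stands. Calls block until the motion is done:
- move_ptp(position, orientation): joint-space move of the TCP to a pose.
- servo_line(position, orientation=None, feed=0.15, guard=None): straight line of the TCP; orientation=None keeps the orientation; feed is the mean speed in m/s. With guard (N) it stops when the force on the tool has changed by that much, and returns True; else False.
- goto_joints(angles): joint-space move.
- grip(opening, grasp_force=None): finger opening in m; grasp_force is the grip in N (None keeps the last); returns when the fingers have stopped.
- pause(seconds).
- solve_ik(position, orientation): joint angles nearest the present ones, or None.
- get_image(name): name is "scene" or "top" or "wrist"; returns a dict with "frame" (384x512x3 uint8, red, green, blue), "vertical_fov" (degrees; the focal length in pixels is half the picture's height over the tangent of half this angle, whatever the lens; pixels are square), "cx", "cy" (the principal point, pixels), "dist" ([k1, k2, p1, p2, k3] as OpenCV has them; the pictures are not rectified), "R" (3x3) and "t" (3): a world point X has camera coordinates R X + t. Camera axes: x right, y down, z forward; pixel columns grow to the right and rows downward; lengths in m; the calibration is good to about 2 mm. A picture is of the moment at which its call begins. There is no depth.
A pose or a line that the arm cannot do raises MotionError and nothing moves.
- hand_in(): hands the job in; it is judged then, once.
Trained networks look in the newest picture that a camera, given by its name, has taken for a name from the list of things; names that differ only in an ending like _2 or _b are one class to them, and where a whole thing is asked for, a point or a joint stands for the part that bears it (a point fixed in the world has none). Each returns a list of dicts, best first, with "p" (0 to 1); they miss things now and then, are a little off and sometimes report something else, mostly with a low value. They report only what shows in the picture. A call takes as long as a camera call.
- outline_of(thing, camera): "region" (384x512 bool, what is visible of it) and "rect" ([left, top, right, bottom] in pixels, round what is visible of it).
Readings, each from a call of its own:
- read_t(): time.
- read_joint_pos(): joint angles.
- read_qd(): joint speeds.
- read_joint_efforts(): joint torques, N m.
- read_position(): TCP position.
- read_tool_rot(): TCP orientation.
- read_wrist_force(): force on the tool from outside, world axes, zero at the start.
- read_wrist_torque(): the same for the moment, N m.
- read_gripper_width(): finger opening in m.
- read_grip_force(): force on a finger pad.
Only numpy, scipy, OpenCV 4.12 (cv2) and the standard library are available. Lean on these libraries where they do the work, as an engineer would, in place of code of your own. Each camera call takes 0.05 s, during which the arm holds its last target. There are 200 camera calls.

## Working session

There is one attempt and no reset: what is moved stays moved. The work goes in short steps, each a Python script; the robot and the scene stay as the last script left them, time stands still between calls to the robot, and variables do not carry over. Pictures are saved under pics/ and viewed, at most 10 in all, crops included, and the job is handed in when it is done.

```bash
ls; mkdir -p pics; cat > h.py <<'E'
import numpy as np, cv2
from plant import *
def cam(n):
    im=get_image(n); f=im["frame"].shape[0]/2/np.tan(np.radians(im["vertical_fov"])/2)
    im["K"]=np.array([[f,0,im["cx"]],[0,f,im["cy"]],[0,0,1]]); im["R"]=np.array(im["R"]); im["t"]=np.array(im["t"]); im["d"]=np.array(im["dist"],float); return im
def proj(im,X):
    X=np.atleast_2d(np.array(X,float)); return cv2.projectPoints(X.reshape(-1,1,3),cv2.Rodrigues(im["R"])[0],im["t"],im["K"],im["d"])[0].reshape(-1,2)
def ray(im,uv):
    n=cv2.undistortPoints(np.array(uv,float).reshape(-1,1,2),im["K"],im["d"]).reshape(-1,2)
    d=np.c_[n,np.ones(len(n))]@im["R"]; return -im["R"].T@im["t"],d
def onz(im,uv,z):
    c,d=ray(im,uv); return c+d*((z-c[2])/d[:,2])[:,None]
E
python3 - <<'E'
from h import *
ims=[]
for n in ("scene","top"):
    im=cam(n); cv2.imwrite(f"pics/{n}0.png",cv2.cvtColor(im["frame"],cv2.COLOR_RGB2BGR))
    print(n,np.round(-im["R"].T@im["t"],3),im["vertical_fov"])
    for th in "tray cover_handle mat card_box_mid blue_bottle_mid jar_mid glue_stick_mid".split():
        for o in outline_of(th,n)[:2]:
            r=o["region"]; v,u=np.nonzero(r); print(th,round(o["p"],2),np.round(o["rect"]),r.sum(),np.round(onz(im,[[u.mean(),v.mean()]],0.0),3))
print(read_t())
E
```

```text
pics
scene [0.023 0.564 0.628] 57.4501388957979
tray 0.61 [150. 204. 208. 266.] 222 [[0.605 0.428 0.   ]]
cover_handle 0.92 [153. 194. 231. 265.] 2737 [[0.623 0.357 0.   ]]
mat 0.78 [339. 175. 397. 214.] 1162 [[ 0.473 -0.113  0.   ]]
card_box_mid 0.69 [276. 223. 316. 264.] 914 [[0.443 0.168 0.   ]]
card_box_mid 0.62 [153. 196. 231. 264.] 2741 [[0.623 0.358 0.   ]]
blue_bottle_mid 0.61 [270. 196. 282. 229.] 356 [[0.556 0.153 0.   ]]
jar_mid 0.83 [112. 246. 157. 290.] 1396 [[0.585 0.522 0.   ]]
glue_stick_mid 0.83 [151. 201. 163. 227.] 274 [[0.733 0.409 0.   ]]
glue_stick_mid 0.75 [152. 204. 211. 266.] 155 [[0.601 0.432 0.   ]]
top [0.294 0.232 1.616] 43.858959188611635
tray 0.58 [185. 177. 227. 189.] 101 [[0.616 0.404 0.   ]]
cover_handle 0.69 [182. 177. 233. 216.] 1250 [[0.566 0.387 0.   ]]
mat 0.9 [334. 207. 376. 237.] 1123 [[ 0.472 -0.114  0.   ]]
card_box_mid 0.62 [264. 219. 283. 248.] 471 [[0.437 0.175 0.   ]]
blue_bottle_mid 0.46 [266. 204. 275. 214.] 107 [[0.526 0.177 0.   ]]
jar_mid 0.67 [156. 191. 179. 217.] 392 [[0.552 0.534 0.   ]]
0.8
```

```bash
python3 - <<'E'
import cv2
a=cv2.imread("pics/scene0.png")[130:330,90:430]; b=cv2.imread("pics/top0.png")[150:270,140:400]
a=cv2.resize(a,None,fx=2.3,fy=2.3,interpolation=2); b=cv2.resize(b,None,fx=3,fy=3,interpolation=2)
cv2.imwrite("pics/a.png",a);cv2.imwrite("pics/b.png",b)
E
```

```text
(no output)
```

View pics/a.png

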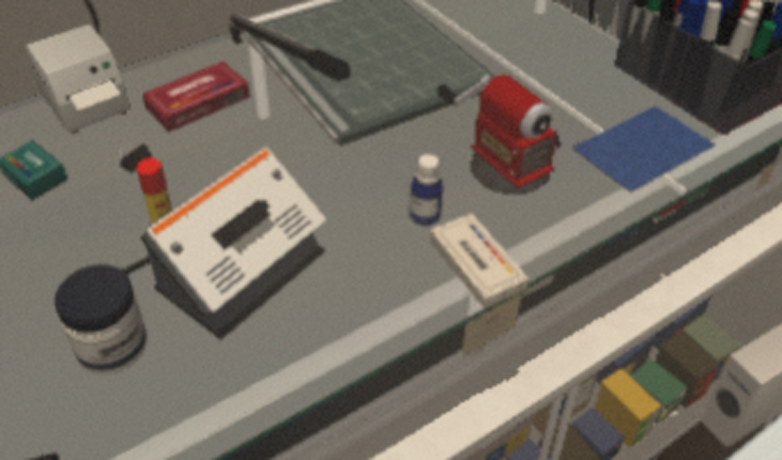

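View pics/b.png

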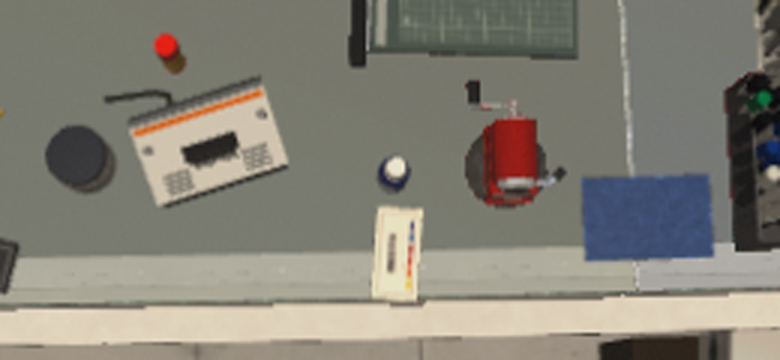

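The cover is on the box at scene crop (235,230), with the orange edge uphill and the box yawed about +17°. The mat lies in the bay by the pen bins, at top crop (648,217). Next I fit both poses to the outlines.

```bash
cat >> h.py <<'E'
from scipy.optimize import least_squares
from scipy.spatial.transform import Rotation as Ro
def box(x0,x1,y0,y1,z0,z1): return np.array([[x,y,z] for x in (x0,x1) for y in (y0,y1) for z in (z0,z1)],float)/1000
COVER=np.r_[box(-48,48,-76,76,-17,-12),box(-5,5,-25,25,-12,12)]  # handle frame
MAT=box(-48,48,-75,75,0,3)
def seen(n,thing,pick=0):
    im=cam(n); o=outline_of(thing,n)
    if not o: return None
    c=max(cv2.findContours(o[pick]["region"].astype(np.uint8),0,1)[0],key=cv2.contourArea)
    return im,cv2.convexHull(c).reshape(-1,2).astype(float),o[pick]["p"]
def fit(obs,pts,pose,p0):
    def dense(h):
        h=np.r_[h,h[:1]]; return np.concatenate([a+(b-a)*np.linspace(0,1,max(2,int(np.hypot(*(b-a)))),endpoint=False)[:,None] for a,b in zip(h[:-1],h[1:])])
    D=[(im,dense(h)) for im,h,_ in obs]; L=[len(d) for _,d in D]
    def res(p):
        R,t=pose(p); r=[]
        for im,d in D:
            hull=cv2.convexHull(proj(im,pts@R.T+t).astype(np.float32))
            v=np.array([cv2.pointPolygonTest(hull,(float(a),float(b)),True) for a,b in d])
            r.append(np.interp(np.linspace(0,1,100),np.linspace(0,1,len(v)),v-0.5 if 0 else v))
        return np.concatenate(r)
    s=least_squares(res,p0,x_scale=[.01,.01,.05],diff_step=1e-3,loss="soft_l1"); return s.x,np.sqrt(np.mean(res(s.x)**2))
def Rtray(yaw): return Ro.from_euler("ZY",[yaw,-np.radians(35)]).as_matrix()
def cover_pose(p):  # tray origin x,y,yaw
    R=Rtray(p[2]); return R,np.array([p[0],p[1],.073])+R@[-.000,0,.017]
def mat_pose(p): return Ro.from_euler("z",p[2]).as_matrix(),np.array([p[0],p[1],0])
def quat(R): q=Ro.from_matrix(R).as_quat(); return [float(v) for v in (q[3],*q[:3])]
def toolR(R,s=1):  # tool z=-z, tool y=s*x of part frame
    y=s*R[:,0]; z=-R[:,2]; return np.c_[np.cross(y,z),y,z]
E
python3 - <<'E'
from h import *
C=[seen(n,"cover_handle") for n in("scene","top")]; M=[seen(n,"mat") for n in("scene","top")]
for O,P,f,p0 in((C,COVER,cover_pose,[.59,.38,.3]),(M,MAT,mat_pose,[.472,-.113,0.])):
    for S in(O[:1],O[1:],O): x,e=fit(S,P,f,p0); print(np.round(x,4),round(e,2))
    if P is COVER: t=x
from plant import *
R=Rtray(t[2]); o=np.array([*t[:2],.073])
for s in(1,-1):
  for h in(.017-.0095,.15):
    print("tray",s,h,solve_ik(list(o+R@[0,0,h]),quat(toolR(R,s))))
  Rm,tm=mat_pose(x)
  for h in(.012,.25): print("mat",s,h,solve_ik(list(tm+[0,0,h]),quat(toolR(Rm,s))))
E
```

```text
[0.5548 0.3776 0.3131] 0.37
[0.5541 0.3813 0.305 ] 0.37
[0.5546 0.3786 0.3079] 0.53
[ 0.4724 -0.1155  0.    ] 0.67
[ 0.472 -0.114  0.   ] 0.56
[ 4.722e-01 -1.149e-01 -3.000e-04] 0.63
tray 1 0.0075000000000000015 [-0.09382395  0.77200376 -1.06821105  2.10181753  1.7238252   0.93294639
 -1.93657277]
tray 1 0.15 [-0.34565931  0.27297459 -0.70898966  2.17860549  1.21381728  0.58779111
 -1.68496645]
mat 1 0.012 [ 0.47859569  0.56517479 -0.46615497  2.08872372  0.45112686  0.58490021
 -0.30733677]
mat 1 0.25 [ 0.61775317  0.24680738 -0.59105896  1.82992327  0.15257495  1.11011128
 -0.02767825]
tray -1 0.0075000000000000015 [-0.45078586  0.55743275 -0.52131419  2.12837839  1.69056741  0.55903964
  1.07828718]
tray -1 0.15 [-0.07844585  0.38011107 -1.06469631  2.16263711  1.31276975  0.74599498
  1.40110311]
mat -1 0.012 [-0.60556651  0.84495158  1.1397675   2.17396267 -1.07289544  0.88424213
 -1.92058532]
mat -1 0.25 [-0.77834233  0.30735937  1.17698784  1.92456463 -0.31620998  1.11620069
 -2.61782248]
```

```bash
python3 - <<'E'
from h import *
M=[seen(n,"mat") for n in("scene","top")]
print(fit(M,MAT,mat_pose,[.472,-.113,0.05]))
R=Rtray(.308); o=np.array([.5546,.3786,.073]); q=quat(toolR(R))
Rd=toolR(np.eye(3))
move_ptp([.40,-.25,.40],quat(Rd))
move_ptp(list(o+R@[0,0,.19]),q)
print(read_t(),read_joint_pos(),read_position())
im=cam("wrist"); cv2.imwrite("pics/w1.png",cv2.cvtColor(im["frame"],cv2.COLOR_RGB2BGR))
x=seen("wrist","cover_handle")
if x: print(x[2],x[1].min(0),x[1].max(0)); print(fit([x],COVER,cover_pose,[.5546,.3786,.308]))
E
```

```text
(array([ 0.47270084, -0.1142018 , -0.00196874]), np.float64(0.8399315777667237))
5.2917 [-1.01121368  0.10831335  0.02541811  2.2219067   0.89494607  0.47761772
 -1.42247533] [0.45154943 0.34478977 0.22885519]
0.66 [211. 115.] [290. 231.]
(array([0.55632349, 0.37667956, 0.30531331]), np.float64(0.37961700271751697))
```

View pics/w1.png

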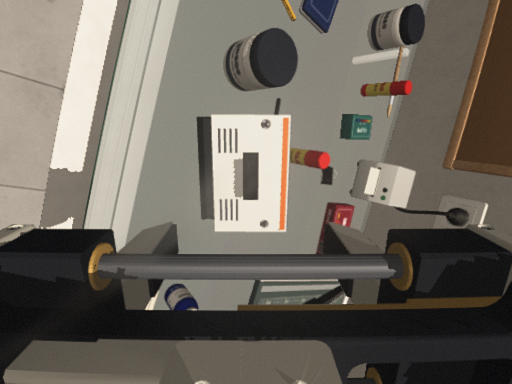

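The wrist view shows the cover at pixels (211–290, 115–231), with the handle at about (251,176). The fit agrees with the earlier cameras to 2 mm, so I'm grasping now.

```bash
python3 - <<'E'
from h import *
R=Rtray(.306); o=np.array([.556,.3775,.073]); q=quat(toolR(R))
P=lambda *v: list(o+R@np.array(v)/1000)
grip(.045,25)
servo_line(P(0,0,60),q,feed=.2)
print(servo_line(P(0,0,8),q,feed=.05,guard=8),(R.T@(read_position()-o))*1000)
f0=read_wrist_force(); grip(.0,25); 
print(read_gripper_width(),read_grip_force(),R.T@(np.array(read_wrist_force())-f0),read_wrist_torque(),read_t())
print("IK",[read_joint_pos()])
E
```

```text
False [0.11582914 0.09267765 8.28477846]
0.009984644195532102 24.99716430902481 [-1.03223288 -0.07813945  0.32935618] [-0.21128692  0.54563512 -0.08769658] 9.025
IK [array([-0.93515285,  0.50010241,  0.12123975,  2.16871077,  1.81573795,
        0.24816772, -2.29513226])]
```

```bash
python3 - <<'E'
from h import *
R=Rtray(.306); o=np.array([.556,.3775,.073]); q=quat(toolR(R))
P=lambda *v: list(o+R@np.array(v)/1000)
servo_line(P(0,0,40),q,feed=.05)
print(read_gripper_width(),np.array(read_wrist_force()))
p=np.array(P(0,0,40)); servo_line(list(p+R[:,2]*.05+[0,0,.12]),q,feed=.2)
qm=quat(toolR(np.eye(3)))
print(read_t())
move_ptp([.473,-.114,.25],qm)
print(read_t(),read_gripper_width(),read_joint_pos())
for i,n in enumerate(("scene","wrist")):
    im=cam(n)["frame"]
    if n=="scene": im=cv2.resize(im[110:310,200:500],(600,400))
    cv2.imwrite(f"pics/m{i}.png",cv2.cvtColor(im,cv2.COLOR_RGB2BGR))
a,b=cv2.imread("pics/m0.png"),cv2.imread("pics/m1.png"); 
cv2.imwrite("pics/m.png",np.hstack([a[:300,:400] if 0 else cv2.resize(a,(450,300)),cv2.resize(b,(350,300))]))
E
```

```text
0.009779274292061838 [ 0.63401003  0.25967234 -2.01756093]
11.4167
13.1417 0.010087507482292674 [-0.20132516  0.18483509  0.38727345  1.89019225 -0.07859445  1.08124703
  0.21848461]
```

View pics/m.png

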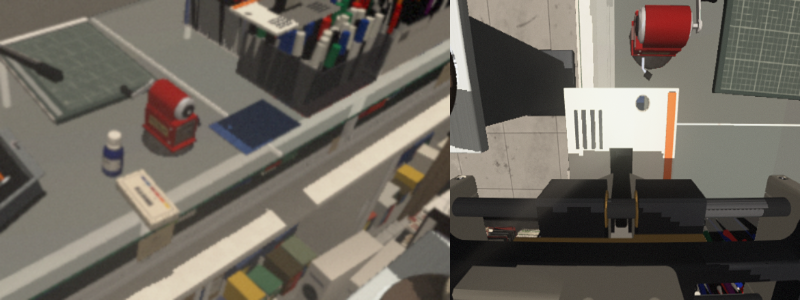

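The cover is held level over the mat at (473,-114) mm, orange edge towards +x. Lowering it now.

```bash
python3 - <<'E'
from h import *
qm=quat(toolR(np.eye(3)))
servo_line([.473,-.114,.05],qm,feed=.15)
print(servo_line([.473,-.114,.0095],qm,feed=.03,guard=5),read_position(),read_wrist_force())
pr=read_position(); grip(.03,25); print(read_position(),read_gripper_width())
np.save("rel.npy",pr)
servo_line([.473,-.114,.30],qm,feed=.25)
print(read_t())
for n in("scene","top","wrist"):
    x=seen(n,"cover_handle")
    if x:
        f=lambda p:(Ro.from_euler("z",p[2]).as_matrix(),np.array([p[0],p[1],.020]))
        print(n,x[2],fit([x],COVER,f,[.473,-.114,.02]))
im=cam("wrist")["frame"]; cv2.imwrite("pics/w2.png",cv2.cvtColor(im,cv2.COLOR_RGB2BGR))
E
```

```text
True [ 0.47287584 -0.11402468  0.01209493] [-0.73480165  2.14434722  4.70613042]
[ 0.47214289 -0.11382696  0.011624  ] 0.029828079789188902
17.7417
scene 0.71 (array([ 0.47119175, -0.11300269,  0.00215011]), np.float64(0.38897211569610146))
top 0.85 (array([ 0.47143981, -0.10706277, -0.01048372]), np.float64(1.3159208618646678))
wrist 0.85 (array([ 0.47239537, -0.11599106, -0.00050675]), np.float64(0.7164256642411728))
```

View pics/w2.png

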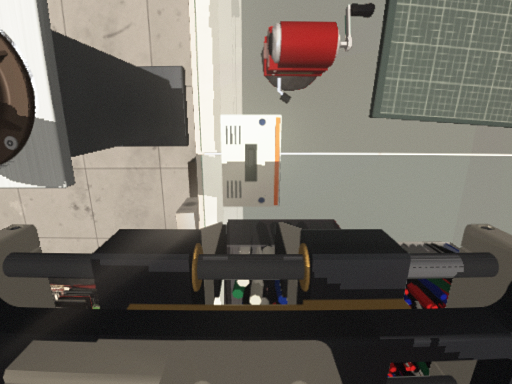

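The cover lies flat on the mat at wrist pixels (221–281, 115–206), handle up. Next I go back to the tray and inspect it open.

```bash
python3 - <<'E'
from h import *
R=Rtray(.306); o=np.array([.556,.3775,.073]); q=quat(toolR(R))
P=lambda *v: list(o+R@np.array(v)/1000)
grip(0,25)
move_ptp(P(0,-35,150),q); print(read_t(),read_joint_pos())
im=cam("wrist"); np.save("wi.npy",im,allow_pickle=True)
for th in("slide_knob","pin_left","tray"):
    for o_ in outline_of(th,"wrist")[:2]: print(th,o_["p"],np.round(o_["rect"]))
mk=np.array([[18,65,15],[18,-65,15],[18,65,0],[18,-65,0],[0,-8,-3],[48,76,0],[48,-76,0],[-48,76,0],[-48,-76,0]])/1000
uv=proj(im,mk@R.T+o); print(np.round(uv,1))
b=cv2.cvtColor(im["frame"],cv2.COLOR_RGB2BGR); big=cv2.resize(b[70:270,150:350],(600,600),interpolation=cv2.INTER_CUBIC)
for u in uv: cv2.circle(big,tuple(int(v) for v in (u-[150,70]+.5)*3),3,(255,0,255),1)
cv2.imwrite("pics/w3.png",big)
E
```

```text
20.3833 [-1.16524922  0.16519855  0.33488721  2.27464293  0.96992224  0.30309686
 -1.42462814]
slide_knob 0.72 [240. 142. 265. 167.]
pin_left 0.98 [205.  80. 297. 214.]
tray 0.82 [204.  80. 298. 214.]
[[267.3  87.2]
 [265.5 209.7]
 [266.5  88.5]
 [264.9 205.5]
 [249.6 156.9]
 [295.3  77.5]
 [289.9 214.2]
 [203.6  77.6]
 [209.4 214.3]]
```

View pics/w3.png

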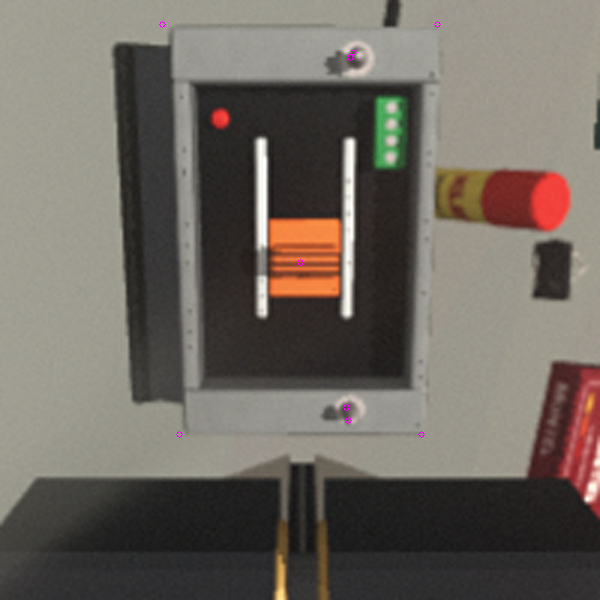

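The tray is open: slide knob at crop (304,258), pins at (358,57) and (350,408). The pins sit about 2 mm uphill of the frame I fitted from the cover, so the cover was hanging downhill on them. Now I push the slide with closed fingers, tips 10 mm below the rim so they clear the white rails.

```bash
python3 - <<'E'
from h import *
R=Rtray(.302); o=np.array([.556,.3775,.073])+R@[.002,-.0005,0]; q=quat(toolR(R))
P=lambda *v: list(o+R@np.array(v)/1000)
L=lambda: np.round(R.T@(read_position()-o)*1000,1)
servo_line(P(0,-36,40),q,feed=.2)
print(servo_line(P(0,-36,-10),q,feed=.06,guard=6),L(),read_t())
f0=np.array(read_wrist_force())
print(servo_line(P(0,-20,-10),q,feed=.04,guard=15),L(),R.T@(read_wrist_force()-f0))
for y in(-10,-3,0,2,4,6):
    g=servo_line(P(0,y,-10),q,feed=.03,guard=12); print(y,g,L(),np.round(R.T@(read_wrist_force()-f0),1))
    if g or (R.T@(read_wrist_force()-f0))[1]<-11: break
pause(.2); print(L(),np.round(R.T@(read_wrist_force()-f0),1))
for n in("scene","wrist"):
    im=cam(n)["frame"]; cv2.imwrite(f"pics/p_{n}.png",cv2.cvtColor(im,cv2.COLOR_RGB2BGR))
print(read_t())
E
```

```text
False [  0.1 -35.9  -9.8] 22.9
False [  0.2 -20.1  -9.9] [ 0.65176156 -3.15912317  0.60536476]
-10 False [  0.1 -10.  -10.1] [ 2.5 -3.1  0.7]
-3 False [  0.1  -2.9 -10. ] [ 1.2 -4.2  0.6]
0 False [  0.1  -0.2 -10. ] [ 1.2 -5.3  0.9]
2 False [  0.1   0.3 -10.1] [ 1.7 -7.5  3.1]
4 False [  0.1   0.4 -10.1] [  2.  -11.3   6.4]
[  0.1   0.4 -10.1] [  2.6 -11.4   5.6]
25.3667
```

The end stop is reached: position stalls at y = 0.3 mm while the force climbs to 11 N. Releasing and checking.

```bash
python3 - <<'E'
from h import *
R=Rtray(.302); o=np.array([.556,.3775,.073])+R@[.002,-.0005,0]; q=quat(toolR(R))
P=lambda *v: list(o+R@np.array(v)/1000)
servo_line(P(0,-36,-10),q,feed=.06)
servo_line(P(0,-36,60),q,feed=.15)
servo_line(P(0,-45,120),q,feed=.2)
im=cam("wrist"); b=cv2.cvtColor(im["frame"],cv2.COLOR_RGB2BGR)
mk=np.array([[18,65,0],[18,-65,0],[18,65,15],[18,-65,15],[0,-8,-3]])/1000
uv=proj(im,mk@R.T+o); print(np.round(uv,1),read_t())
u0=uv.mean(0).astype(int); x0,y0=u0[0]-60,int(uv[:,1].min())-25
pan=[]
for k in(0,1):
    c=uv[k].astype(int); s=12; cr=cv2.resize(b[c[1]-12:c[1]+13,c[0]-12:c[0]+13],(300,300),interpolation=cv2.INTER_CUBIC)
    for j,col in((k,(255,0,255)),(k+2,(0,255,0))):
        p=(uv[j]-(c-12)+.5)*12; cv2.circle(cr,tuple(int(v) for v in p),4,col,2)
    pan.append(cr)
main=cv2.resize(b[60:300,150:390],(500,500)); 
cv2.imwrite("pics/q.png",np.hstack([main,np.zeros((500,0,3),np.uint8),np.vstack(pan)[:500] if 0 else cv2.resize(np.vstack(pan),(250,500))]))
E
```

```text
[[269.4  75.5]
 [267.1 206.6]
 [270.5  73.2]
 [268.  211.3]
 [250.2 152.6]] 27.6083
```

View pics/q.png

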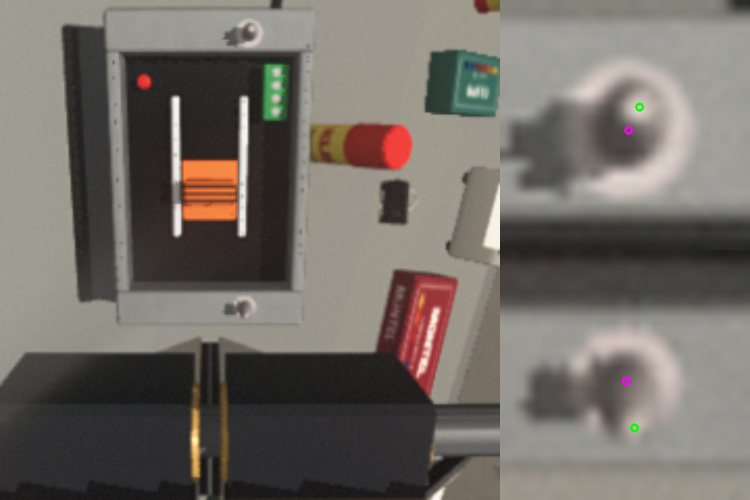

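The slide has sprung back (knob at (210,190)), and the predicted pin feet and tops land on the pins in the image. Fetching the cover.

```bash
python3 - <<'E'
from h import *
R=Rtray(.302); o=np.array([.556,.3775,.073])+R@[.002,-.0005,0]; q=quat(toolR(R))
P=lambda *v: list(o+R@np.array(v)/1000)
p=np.array(P(0,-45,120)); servo_line(list(p+[0,0,.10]),q,feed=.25)
qm=quat(toolR(np.eye(3)))
grip(.03,25)
move_ptp([.4725,-.114,.25],qm)
servo_line([.4725,-.114,.05],qm,feed=.2)
print(servo_line([.4725,-.114,.0118],qm,feed=.04,guard=6),read_position())
grip(0,25); print(read_gripper_width(),read_position(),read_t())
servo_line([.4725,-.114,.05],qm,feed=.06)
servo_line([.4725,-.114,.25],qm,feed=.2)
move_ptp(list(np.array(P(0,.5,90))+[0,0,.12]),q)
servo_line(P(0,.5,70),q,feed=.2)
print(read_t(),read_gripper_width(),R.T@(read_position()-o))
im=cam("wrist"); b=cv2.cvtColor(im["frame"],cv2.COLOR_RGB2BGR)
h=np.array([[18,65,62],[18,-65,62],[18,65,67],[18,-65,67],[48,76,67],[48,-76,67],[-48,76,67],[-48,-76,67]])/1000
uv=proj(im,h@R.T+o); print(np.round(uv,1))
b=cv2.resize(b[0:260,130:390],(600,600),interpolation=cv2.INTER_CUBIC)
for u in uv: cv2.circle(b,tuple(int(v) for v in(u-[130,0]+.5)*600/260),3,(255,0,255),1)
cv2.imwrite("pics/r.png",b)
E
```

```text
False [ 0.47266213 -0.11405406  0.01197142]
0.009232025475509007 [ 0.47260491 -0.11397951  0.01192868] 33.4Traceback (most recent call last):
  File "<stdin>", line 14, in <module>
plant.MotionError: the arm cannot follow that straight line within its joint ranges
```

```bash
python3 - <<'E'
from h import *
R=Rtray(.302); o=np.array([.556,.3775,.073])+R@[.002,-.0005,0]; q=quat(toolR(R))
P=lambda *v: list(o+R@np.array(v)/1000)
print(np.round(read_joint_pos(),3),read_t(),read_gripper_width())
for z in(150,110,70,40,8): print(z,np.round(solve_ik(P(0,.5,z),q),3))
E
```

```text
[-1.365  0.136  0.53   2.093  0.561  0.464 -1.003] 37.0667 0.010009080849370959
150 [-1.474  0.208  0.621  2.253  0.811  0.286 -1.328]
110 [-1.456  0.323  0.678  2.249  0.787  0.152 -1.308]
70 [-1.229  0.388  0.44   2.222  1.326  0.152 -1.843]
40 [-0.598  0.456 -0.341  2.156  1.575  0.459 -2.008]
8 [-0.448  0.557 -0.522  2.123  1.678  0.56  -2.052]
```

```bash
python3 - <<'E'
from h import *
R=Rtray(.302); o=np.array([.556,.3775,.073])+R@[.002,-.0005,0]; q=quat(toolR(R))
P=lambda *v: list(o+R@np.array(v)/1000)
goto_joints([-0.34565931,0.27297459,-0.70898966,2.17860549,1.21381728,0.58779111,-1.68496645])
print(read_t(),R.T@(read_position()-o))
servo_line(P(0,.5,70),q,feed=.15)
print(read_t(),read_gripper_width(),R.T@(read_position()-o),np.round(read_joint_pos(),2))
im=cam("wrist"); b=cv2.cvtColor(im["frame"],cv2.COLOR_RGB2BGR)
h=np.array([[18,65,62],[18,-65,62],[18,65,67],[18,-65,67],[48,76,67],[48,-76,67],[-48,76,67],[-48,-76,67]])/1000
uv=proj(im,h@R.T+o); print(np.round(uv,1))
b=cv2.resize(b[0:260,130:390],(600,600),interpolation=cv2.INTER_CUBIC)
for u in uv: cv2.circle(b,tuple(int(v) for v in(u-[130,0]+.5)*600/260),3,(255,0,255),1)
cv2.imwrite("pics/r.png",b)
E
```

```text
38.3667 [-0.00257178  0.00095362  0.15044311]
39.0583 0.010009876482552749 [-0.00013443  0.00111478  0.07039046] [-0.39  0.44 -0.63  2.16  1.49  0.58 -1.91]
[[280.5 132.9]
 [274.7 315.6]
 [281.4 133.4]
 [275.3 320.5]
 [334.6 114. ]
 [316.2 332.7]
 [166.  113.8]
 [183.9 332.5]]
```

View pics/r.png

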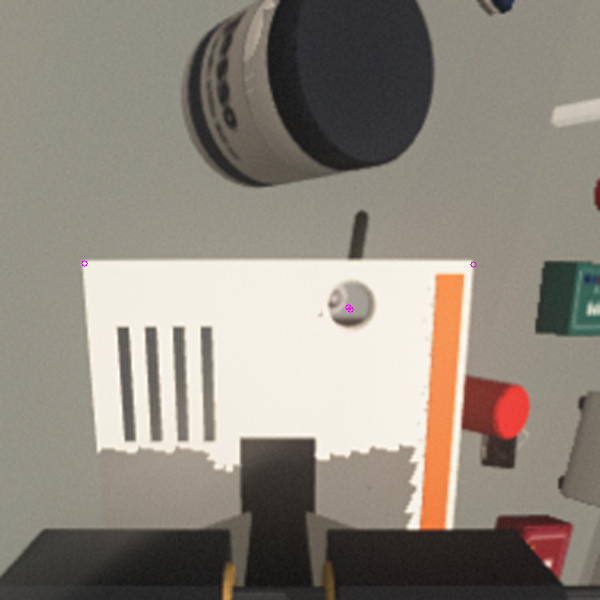

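The held cover matches the prediction within about 1 mm in +y (hole at (351,303) against (349,308)), so I shift 0.7 mm to -y and seat it.

```bash
python3 - <<'E'
from h import *
R=Rtray(.302); o=np.array([.556,.3775,.073])+R@[.002,-.0005,0]; q=quat(toolR(R))
P=lambda *v: list(o+R@np.array(v)/1000)
L=lambda: np.round(R.T@(read_position()-o)*1000,1)
servo_line(P(0,-.2,40),q,feed=.1)
f0=np.array(read_wrist_force())
for z in(24,18,13,10.5,8.5,7.5):
    g=servo_line(P(0,-.2,z),q,feed=.03,guard=10); f=np.round(R.T@(read_wrist_force()-f0),1); print(z,g,L(),f)
    if g or f[2]>6: break
print(read_t())
E
```

```text
24 False [-0.2 -0.1 23.9] [ 0.7  0.1 -0.4]
18 False [-0.2 -0.3 17.8] [1.4 0.2 0.1]
13 False [-0.2 -0.3 12.8] [ 1.1 -0.3  0.1]
10.5 False [-0.1 -0.2 10.4] [ 0.9 -0.7 -0. ]
8.5 False [-0.  -0.2  8.4] [ 0.7 -0.6 -0.4]
7.5 False [ 0.1 -0.1  7.7] [ 0.6 -0.6  4.8]
41.6583
```

It is seated with no contact on the pins. Releasing, retreating and checking.

```bash
python3 - <<'E'
from h import *
R=Rtray(.302); o=np.array([.556,.3775,.073])+R@[.002,-.0005,0]; q=quat(toolR(R))
P=lambda *v: list(o+R@np.array(v)/1000)
grip(.03,25); pause(.2)
servo_line(P(0,-.2,60),q,feed=.1); servo_line(P(0,-.2,170),q,feed=.2)
x=seen("wrist","cover_handle"); print(x[2],fit([x],COVER,cover_pose,[.556,.377,.3]),o)
ims=[cam(n)["frame"] for n in("scene","wrist")]
for n in("scene","top"):
    im=cam(n)
    for th,z in(("card_box_mid",0),("blue_bottle_mid",0),("jar_mid",0),("glue_stick_mid",0)):
        for k in outline_of(th,n)[:1]: print(n,th,np.round(k["p"],2),np.round(k["rect"]))
a=cv2.resize(ims[0][170:310,100:330],(400,243)); a=cv2.copyMakeBorder(a,0,157,0,0,0); b=cv2.resize(ims[1][60:260,160:360],(400,400),interpolation=cv2.INTER_CUBIC)
cv2.imwrite("pics/s.png",cv2.cvtColor(np.hstack([a,b]),cv2.COLOR_RGB2BGR)); print(read_t())
E
```

```text
0.87 (array([0.55920257, 0.37675074, 0.30402657]), np.float64(1.7693693744298802)) [0.55771288 0.37750991 0.07414715]
scene card_box_mid 0.98 [279. 223. 317. 260.]
scene jar_mid 0.67 [111. 245. 155. 290.]
scene glue_stick_mid 0.56 [150. 201. 165. 226.]
top card_box_mid 0.77 [266. 220. 283. 250.]
top blue_bottle_mid 0.41 [266. 206. 274. 216.]
top jar_mid 0.7 [186. 178. 235. 218.]
top glue_stick_mid 0.44 [192. 162. 202. 174.]
44.5
```

View pics/s.png

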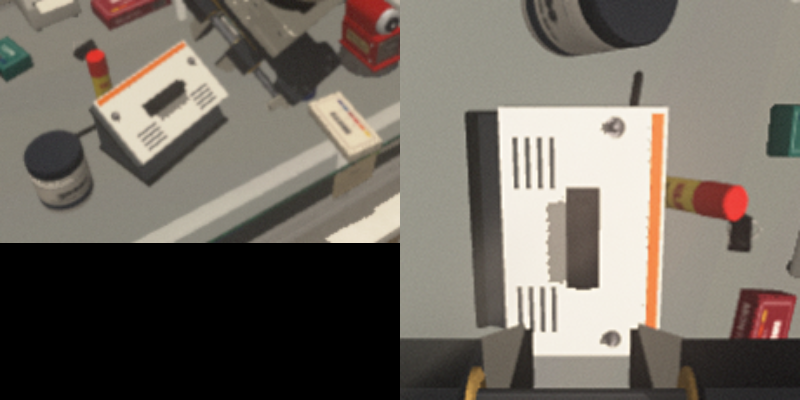

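The cover is flush with both pins showing in their holes, at (613,127) and (611,339), and the orange edge uphill. I move the arm clear and check the bottle and card box once more.

```bash
python3 - <<'E'
from h import *
p=np.array(read_position()); servo_line(list(p+[0,0,.1]),feed=.2)
move_ptp([.40,-.25,.40],quat(toolR(np.eye(3))))
a=cv2.imread("pics/scene0.png").astype(int); b=cv2.imread("pics/top0.png").astype(int)
for n,ref in(("scene",a),("top",b)):
    im=cam(n); cur=cv2.cvtColor(im["frame"],cv2.COLOR_RGB2BGR).astype(int)
    cv2.imwrite(f"pics/e_{n}.png",cur.astype(np.uint8))
    for th in("card_box_mid","blue_bottle_mid","jar_mid","glue_stick_mid"):
        for k in outline_of(th,n)[:1]: print(n,th,round(k["p"],2),np.round(k["rect"]))
    for nm,(x0,y0,x1,y1) in {"scene":dict(card=(270,218,320,268),bot=(265,192,286,232),jar=(108,242,152,294),glue=(148,198,166,212)),"top":dict(card=(262,217,286,252),bot=(263,201,278,216),jar=(154,188,180,220),glue=(190,158,204,175))}[n].items():
        t=ref[y0:y1,x0:x1].astype(np.uint8); S=cur[y0-8:y1+8,x0-8:x1+8].astype(np.uint8)
        m=cv2.matchTemplate(S,t,cv2.TM_CCOEFF_NORMED); _,v,_,l=cv2.minMaxLoc(m); print(nm,round(v,3),l[0]-8,l[1]-8)
print(read_t())
E
```

```text
scene card_box_mid 0.69 [277. 225. 318. 262.]
scene blue_bottle_mid 0.94 [266. 195. 282. 229.]
scene jar_mid 0.68 [113. 248. 157. 290.]
scene glue_stick_mid 0.75 [151. 200. 165. 225.]
card 0.998 0 0
bot 0.995 0 0
jar 0.996 0 0
glue 0.997 0 0
top card_box_mid 0.59 [266. 219. 282. 248.]
top jar_mid 0.93 [154. 191. 178. 220.]
top glue_stick_mid 0.63 [191. 165. 203. 176.]
card 1.0 0 0
bot 1.0 0 0
jar 0.999 0 0
glue 1.0 0 0
47.8167
```

None of the bystanders has moved. Handing in.

```bash
python3 -c "
from plant import *
print(hand_in())"
```

```text
the job is handed in; nothing more can be done
None
```

I handed the job in at about 48 s: the cover was laid on the mat, the slide was pushed to its end stop and sprang back, the cover is on both pins flush with the orange edge uphill, and the card box, bottle, jar and glue stick have not moved.

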